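Spin the plating turntable and stop it on its pointer

ROBOT

A 6-joint arm with a two-finger parallel gripper is mounted at the origin on a cart in front of the work surface, level with it; the furniture and walls round the work are solid. World frame = base frame: x ahead of the robot, y to its left, z up, the work surface at z = 0. Lengths are in m, angles in rad, forces in N, time in s.
With the tool pointing down it reaches from about 0.325 to 0.85 m from the base axis. Payload 4.4 kg.
Tool frame: the origin (TCP) lies midway between the tips of the shut fingers; the grasp point (between the pads) lies manip.grip_depth behind it (manip.grip_depth is the distance from the TCP to the grasp point, in m); z points along the fingers, y is the direction in which the jaws open and shut (so a half turn about z gives the same grasp; the last joint's range is limited). The gripper opens to 94 mm and grips with 3 to 60 N. Pads are 16 mm wide; open, the fingers measure 119 mm over their backs; the gripper's body (75 mm by 177 mm) begins 78 mm behind the grasp point.
Start: joints at [1.131, 0.207, 1.542, -0, 1.393, -0.15], TCP at [0.164, 0.551, 0.205] pointing down, gripper open.
Joint ranges: [-2.73, 2.73], [-0.86, 2.22], [0.23, 2.46], [-1.11, 4.25], [0.08, 2.63], [-2.82, 2.82]. Speed limits (rad/s): [2.79, 2.79, 3.14, 3.14, 3.14, 3.14].

INTERFACE

Orientations are given as a unit quaternion [w, x, y, z].
In Python, from rig import manip gives the robot as it stands.
- The arm moves only by the tool carry_out, never from a script. Its argument "series" is a list of rows, each a list of 4 numbers: the shift along the tool's x, y, z in mm, then the turn about the tool's z in rad. A call has 1 to 20 rows; each row shifts and turns the pose as measured when the row begins, along the tool's axes as they then stand; what a row does not reach is not made up. A row lasts 1/10 s, in which the tool goes at most 50 mm and 8.59 degrees, less where a joint would pass 70% of its speed; a pose out of reach is approached as far as the arm can. A call with a gripper value outside its range is refused whole. "hand" is the closure, from 0 (fully open) to 1 (shut), set as the call begins (left out, the last holds). The fingers move at their own pace and stop on an object; "newtons" is the grip in N (left out, the last holds). Time passes only in rows, so rows that do not move let the fingers close. It gives the time, the measured TCP pose, the force and the opening at its end, in the units of the state.
- manip.state(): the state, without advancing time (a new reading comes with each control period).
- manip.snapshot(name): name is "side" or "top"; returns a dict with "frame" (384x512x3 uint8, red, green, blue), "fx", "fy", "cx", "cy" (pixels), "extrinsics" (4x4, takes a point from camera to world coordinates). Camera axes: x right, y down, z forward; pixel columns grow to the right and rows downward; lengths in m; the calibration is good to about 2 mm. A picture is of the moment at which its call begins. There is no depth.
- manip.close_job(): hands the job in, once; it reports no verdict.
The state is a dict: "time": time; "qpos": joint angles; "joint_vel": joint speeds; "effort": joint torques, N m; "ee_pos": TCP position; "tool_rot": TCP orientation; "wrist_force": force on the tool from outside, world axes, zero at the start; "ft_torque": the same for the moment, N m; "grip_width": finger opening in m.
Only numpy, scipy, OpenCV 4.12 (cv2) and the standard library are available. Lean on these libraries where they do the work, as an engineer would, in place of code of your own. Each camera call takes 0.05 s, during which the arm holds its last target. There are 200 camera calls.

TASK

Check the plating turntable and park it for loading: with a fingertip against one of its upright posts, flick the disc so that it spins and coasts untouched for at least two seconds, still turning well. Then brake it with a fingertip on the flat outer rim so that it stops with the tongue opposite the fixed pointer (a small last nudge is fine), and take the finger away leaving it at rest there. Use the fingertips only, grip nothing, and leave the small things round it where they stand.

Things in the scene. Friction and masses are not known exactly. Their poses are not given: they have to be found in the camera images.
- turntable_base: Grey foot of a low plating turntable, fixed to the bench; origin on the turntable's vertical axis at bench level, z up. A bar on its own -x side, which roughly faces the robot, carries the pointer, a small wedge on an upright (top 47 mm above the bench, outer face 140 mm from the axis). Small loose things stand 0.14 to 0.2 m from the axis at its sides and back.
- disc (a joint): Rotation of the metal disc, rad, no end stops, counted up through the turns; anticlockwise from above is positive, either way will do. At 0 and every multiple of 2 pi the tongue is opposite the pointer. Light bearing, inertia about 0.0025 kg m2: from 3 rad/s the disc coasts for about ten seconds; a fingertip pressed on the rim with a few newtons stops it almost at once.
- rim: Flat outer rim of the disc, turning with it: bare from 58 to 95 mm from the axis, top 46 mm above the bench (inside 58 mm it is 2 mm higher); origin on the axis 35 mm above the bench. One flat tongue, 14 mm wide and 8 thick, juts from its edge on the rim's own -x side, with a dark line along it.
- dish: Petri dish, 60 mm dia, 15 high, fixed on the middle of the disc between the posts and turning with it; origin on the axis, 48 mm above the bench; its top is 63 mm above the bench.
- tongue_tip (a point): Middle of the outer end of the tongue, 112 mm from the axis, 40 mm above the bench.
- pointer_tip (a point): Tip of the fixed pointer wedge, 118 mm from the axis, 44.5 mm above the bench; its axes are those of the foot, so y is sideways along the rim there.
- post_0 (a point): Centre of the top of an upright round steel post on the disc, 12 mm dia, standing free from the disc up to 84 mm above the bench, 37.5 mm from the axis; this one is diametrically opposite the tongue. It turns with the disc.
- post_1 (a point): Centre of the top of an upright round steel post on the disc, 12 mm dia, standing free from the disc up to 84 mm above the bench, 37.5 mm from the axis; this one is 120 degrees anticlockwise of post_0. It turns with the disc.
- post_2 (a point): Centre of the top of an upright round steel post on the disc, 12 mm dia, standing free from the disc up to 84 mm above the bench, 37.5 mm from the axis; this one is 240 degrees anticlockwise of post_0. It turns with the disc.
- weight_large: Bystander, loose on the bench: larger brass weight with a knob, 27 dia x 34 high mm; origin at the centre of its underside.
- weight_small: Bystander, loose on the bench: smaller brass weight with a knob, 22 dia x 30 high mm; origin at the centre of its underside.
- crucible: Bystander, loose on the bench: white porcelain crucible, 44 dia x 31 high mm; origin at the centre of its underside.
- rubber_bung: Bystander, loose on the bench: black rubber bung, 31 dia x 26 high mm; origin at the centre of its underside.
- spare_dish: Bystander, loose on the bench: closed petri dish lying on the bench, 60 dia x 15 high mm; origin at the centre of its underside.
- eraser_block: Bystander, loose on the bench: white block, 26 x 34 x 28 high mm; origin at the centre of its underside.
- conical_flask: Bystander, loose on the bench: conical flask, 65 dia x 107 high mm; origin at the centre of its underside.
Mind the look-alikes: they are no part of the job. There is more than one size of the turntable_base; the job needs the larger.

How it is judged:
On the way, in this order (a step that is already met when the one before it is completed fails the run):
1. the disc spins by itself, faster than 0.8 rad/s either way, touched by no finger, for 2 s ((velocity of joint disc above 0.8 rad/s or velocity of joint disc below -0.8 rad/s) and contact force between the fingers and turntable_base below 0.01 N), for 2 s.
2. a finger on the flat rim has brought the disc to rest with the tongue within 25 mm of the pointer (contact force between the fingers and rim above 0.2 N and velocity of joint disc between -0.15 and 0.15 rad/s and y of tongue_tip in the frame of pointer_tip between -0.025 and 0.025 m and horizontal distance between tongue_tip and pointer_tip below 0.03 m), for 0.1 s.
At the end, for the whole second after the job is handed in: The disc is at rest (under 0.05 rad/s), the tongue's tip opposite the pointer's tip within 8 mm sideways, and no finger touches the turntable (velocity of joint disc between -0.05 and 0.05 rad/s and y of tongue_tip in the frame of pointer_tip between -0.008 and 0.008 m and horizontal distance between tongue_tip and pointer_tip below 0.03 m and contact force between the fingers and turntable_base below 0.01 N).
It fails at once if one of the loose things round the turntable is moved by more than 15 mm, or lifted (distance of any of weight_large, weight_small, crucible, rubber_bung, spare_dish, eraser_block, conical_flask from where it was at the start of the episode above 0.015 m).
It also fails if it takes over 48 s, if anything falls off the work surface, if the arm or the gripper's body presses on something with over 40 N, if the wrist force passes 120 N, or if a joint passes its speed limit or range.

## Working session

There is one attempt and no reset: what is moved stays moved. The work goes in short steps, Python scripts to look and compute and a tool call to move; the robot and the scene stay as the last step left them, time stands still between calls to the robot, and variables do not carry over. Pictures are saved under pics/ and viewed, about 8 in all and at most 12, crops included, and the job is handed in when it is done.

Besides the shell and the picture viewer there is one more tool, called by a JSON object that holds its "method" and its "body". carry_out: Moves the arm, as the interface text tells. Its arguments: {"type":"object","properties":{"series":{"type":"array","items":{"type":"array","items":{"type":"number"}}},"hand":{"type":"number"},"newtons":{"type":"number"}},"required":["series"]}

```bash
mkdir -p pics; ls
cat > h.py <<'E'
import numpy as np, cv2
from rig import manip
def snap(name,fn=None):
    s=manip.snapshot(name)
    if fn: cv2.imwrite('pics/'+fn,s['frame'][...,::-1])
    return s
def ray(s,u,v,z):
    d=np.array([(u-s['cx'])/s['fx'],(v-s['cy'])/s['fy'],1.]);E=np.array(s['extrinsics'])
    d=E[:3,:3]@d;o=E[:3,3];return o+d*(z-o[2])/d[2]
def proj(s,p):
    E=np.linalg.inv(np.array(s['extrinsics']));c=E[:3,:3]@np.asarray(p)+E[:3,3]
    return np.array([s['fx']*c[0]/c[2]+s['cx'],s['fy']*c[1]/c[2]+s['cy']])
E
python3 - <<'E'
from h import *
a=snap('top');b=snap('side')
im=np.hstack([a['frame'],b['frame']])[...,::-1]
cv2.imwrite('pics/top0.png',cv2.resize(a['frame'][...,::-1],(800,600),interpolation=cv2.INTER_CUBIC))
cv2.imwrite('pics/side0.png',cv2.resize(b['frame'][...,::-1],(800,600),interpolation=cv2.INTER_CUBIC))
for s in(a,b):print(s['fx'],s['cx'],s['cy'],np.round(s['extrinsics'],3))
print(manip.state(),manip.grip_depth)
E
```

```text
pics
499.98932544455744 253.96772704436538 188.03466432588098 [[-0.02  -0.997  0.077  0.468]
 [-1.     0.019 -0.008  0.051]
 [ 0.006 -0.077 -0.997  1.471]
 [ 0.     0.     0.     1.   ]]
475.4501749985458 264.69939890514695 196.0037882492001 [[-0.827 -0.287  0.484  0.04 ]
 [-0.562  0.383 -0.733  0.899]
 [ 0.025 -0.878 -0.478  0.644]
 [ 0.     0.     0.     1.   ]]
{'time': 0.1, 'qpos': array([ 1.13046962e+00,  2.07309150e-01,  1.54277843e+00,  2.44149775e-07,
        1.39349253e+00, -1.50468305e-01]), 'joint_vel': array([ 6.16842053e-04, -1.12173377e-03, -3.57661528e-03, -3.92433743e-05,
       -4.27156604e-04, -2.11945243e-04]), 'effort': array([ 2.89926975e-04, -3.71858704e+01, -2.82297045e+01,  6.99918112e-02,
        3.11558275e-02, -4.90757498e-05]), 'ee_pos': array([0.16403117, 0.55036471, 0.20443696]), 'tool_rot': array([-2.89409506e-04,  1.44422325e-01,  9.89515641e-01, -9.50652211e-04]), 'wrist_force': array([0.16488016, 0.47729534, 0.07915529]), 'ft_torque': array([-0.01097592,  0.00233023,  0.02020621]), 'grip_width': 0.09386609204224408} 0.0188
```

View pics/top0.png

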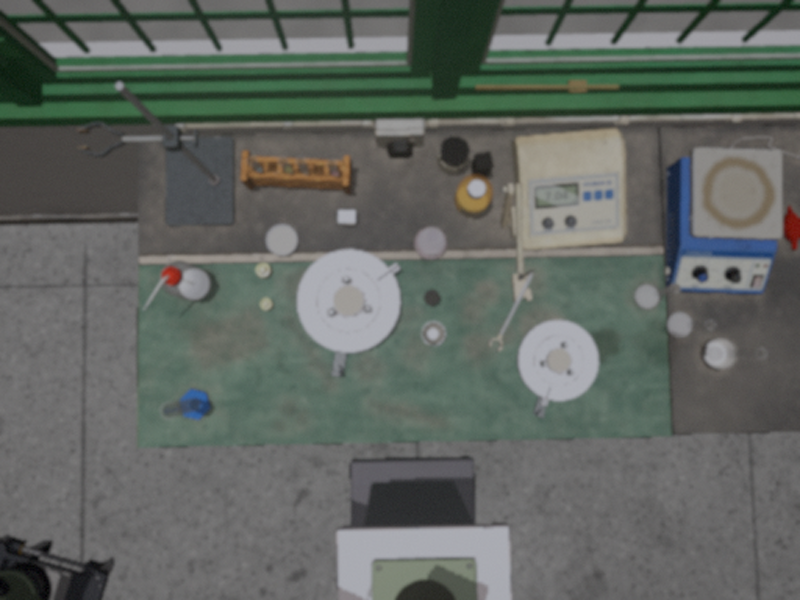

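View pics/side0.png

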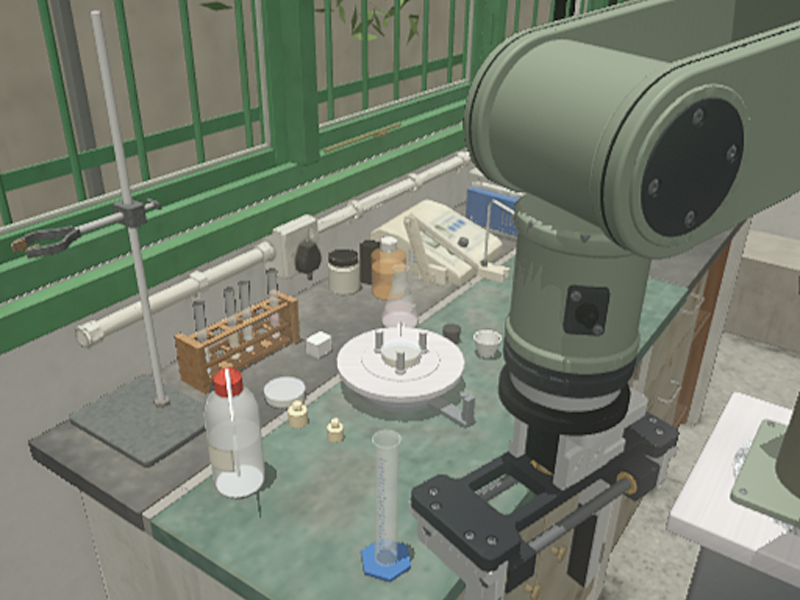

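The top view shows the larger turntable at about (348,300) in the 800 px picture. Its tongue is near (392,270) and the pointer near (339,365). The smaller look-alike is at (558,360). The side view agrees.

Run:
```python
from h import *
s=snap('top')
f=s['frame'];c=f[120:260,150:300]
cv2.imwrite('pics/c1.png',cv2.resize(c[...,::-1],(800,746),interpolation=cv2.INTER_CUBIC)[:600] if 0 else cv2.resize(c[...,::-1],(640,597),interpolation=cv2.INTER_CUBIC))
hsv=cv2.cvtColor(f,cv2.COLOR_RGB2HSV)
m=((hsv[...,1]<35)&(hsv[...,2]>150)).astype(np.uint8)
m[:, :150]=0;m[:,300:]=0
n,l,st,ce=cv2.connectedComponentsWithStats(m)
for i in range(1,n):
    if st[i,4]>15: print(st[i],ce[i])
i=1+np.argmax([st[k,4] if 120<ce[k][1]<260 else 0 for k in range(1,n)])
cs=max(cv2.findContours((l==i).astype(np.uint8),0,1)[0],key=cv2.contourArea)[:,0]
w=np.array([ray(s,u,v,.046)[:2] for u,v in cs])
from scipy.optimize import least_squares
r=least_squares(lambda p:np.hypot(*(w-p[:2]).T)-p[2],[.6,.13,.095],loss='soft_l1',f_scale=.002);print(r.x)
ax=r.x
print('reach',np.hypot(*r.x[:2]))
for nm,u,v,z in [('pointer',339,362,.045),('pointer base',338,372,.0),('tongue',398,268,.044)]:
    p=ray(s,u/1.5625,v/1.5625,z)[:2]-ax[:2];print(nm,p,np.hypot(*p),np.degrees(np.arctan2(p[1],p[0])))
```

```text
[150  25  30   9 222] [163.68018018  29.35135135]
[185  25  38   8 293] [202.81911263  28.53924915]
[225  24  35   9 250] [243.324  27.868]
[242  78  27   4  91] [254.57142857  79.26373626]
[216 135  11   8  81] [221.2962963  138.43209877]
[172 145  17  17 233] [180.0944206  153.21459227]
[ 190  160   66   66 3390] [222.61533923 191.9300885 ]
[164 170   8   7  37] [167.54054054 173.24324324]
[167 192   6   6  23] [169.7826087  194.39130435]
[274 210   7   7  40] [276.8   213.075]
[ 216  338   84   46 2025] [250.12592593 352.44197531]
[0.56939996 0.12971134 0.09312271]
reach 0.583987450993795
pointer [-0.11287594  0.01767128] 0.11425082525496634 171.10228919335856
pointer base [-0.13186218  0.02285299] 0.133827849754622 170.16775286005793
tongue [ 0.0569262  -0.09294602] 0.10899337492838895 -58.513981172662774
```

View pics/c1.png

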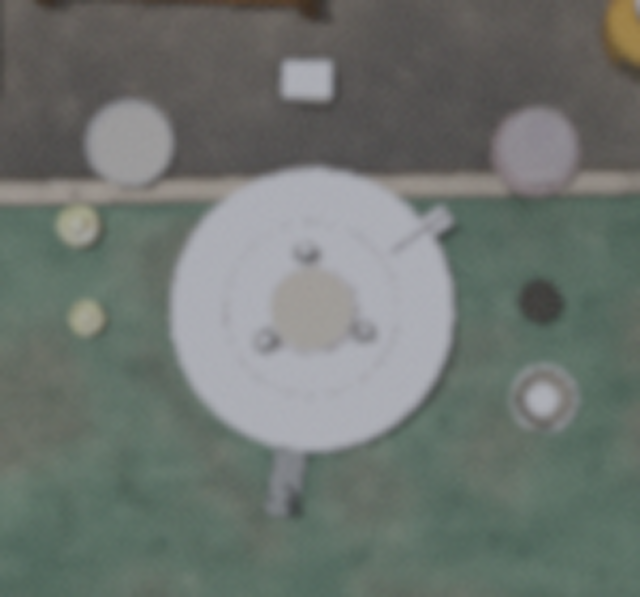

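Crop (third picture, 4.27x): disc centre (312,308), tongue tip near (450,215), and posts at (307,252), (363,330) and (266,340). The pointer bar runs to (285,512). The fit puts the axis at (0.569, 0.130) with radius 93 mm against the 95 mm given, so it holds. I'll shut the fingers, turn the tool square and approach.

{"method": "carry_out", "body": {"series": [[0,0,-30,-0.145],[0,0,-30,-0.145],[-24,-43,0,0],[-24,-43,0,0],[-24,-43,0,0],[-24,-43,0,0],[-24,-43,0,0],[-24,-43,0,0],[-24,-43,0,0],[0,0,0,0]], "hand": 1, "newtons": 20}}

```text
time: 1.15
ee_pos: [0.3391, 0.2434, 0.2641]
tool_rot: [-0.0, -0.009, 1.0, -0.004]
wrist_force: [0.0, 0.3, -0.2]
grip_width: 0.0173
```

{"method": "carry_out", "body": {"series": [[-38,-21,0,0],[-38,-21,0,0],[-38,-21,0,0],[-38,-21,0,0],[-38,-21,0,0],[-38,-21,0,0],[-38,-20,0,0],[0,0,40,0],[0,0,40,0],[0,0,40,0],[0,0,34,0],[0,0,0,0]]}}

```text
time: 2.35
ee_pos: [0.6175, 0.1071, 0.1023]
tool_rot: [-0.0, -0.011, 1.0, 0.001]
wrist_force: [-1.0, 0.4, 0.4]
grip_width: 0.0006
```

Run:
```python
from h import *
s=snap('side')
st=manip.state();print(st['ee_pos'],st['grip_width'],st['tool_rot'])
f=np.ascontiguousarray(s['frame'][...,::-1])
c=f[170:310,180:360]
cv2.imwrite('pics/c2.png',cv2.resize(c,(770,599),interpolation=cv2.INTER_CUBIC))
t=snap('top');c=np.ascontiguousarray(t['frame'][...,::-1])[120:260,150:300]
cv2.imwrite('pics/c3.png',cv2.resize(c,(640,597),interpolation=cv2.INTER_CUBIC))
a=np.array([.5694,.1297])
for an in(121.5,241.5,1.5):
  p=[*(a+.0375*np.array([np.cos(np.radians(an)),np.sin(np.radians(an))])),.084]
  print(an,np.round(p,3),'side crop px',(proj(s,p)-[180,170])*4.278)
```

```text
[0.61939281 0.10731602 0.1050798 ] 0.00021957360534344465 [ 1.90738892e-03 -1.15318728e-02  9.99931423e-01  7.25384188e-04]
121.5 [0.55  0.162 0.084] side crop px [321.67292442 232.37232931]
241.5 [0.552 0.097 0.084] side crop px [388.14892295 180.26410327]
1.5 [0.607 0.131 0.084] side crop px [268.71113908 174.80745679]
```

View pics/c2.png

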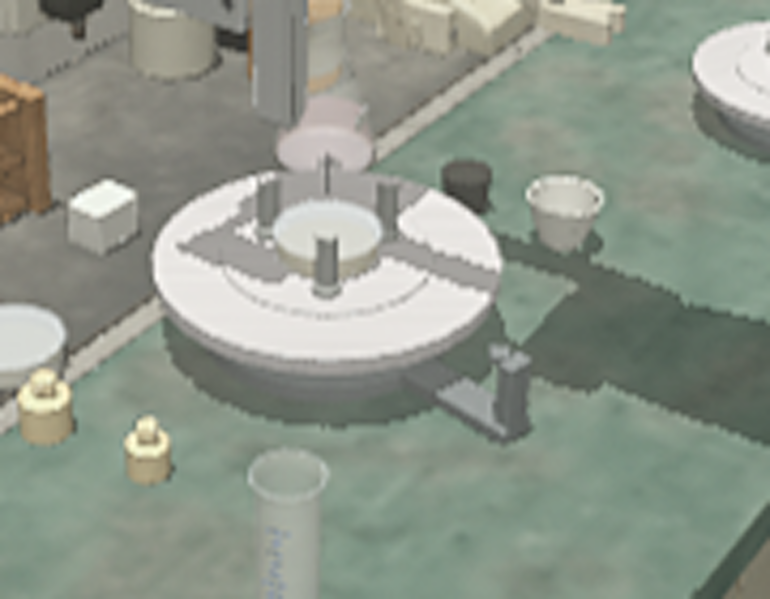

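The side crop shows the posts where they were computed: tops at about (326,238), (388,182) and (267,180), all within a pixel or so of prediction. The fingertip is above and behind the disc near (280,120). I'll lower it beside post_2.

{"method": "carry_out", "body": {"series": [[10,-12,0,0],[0,0,20,0],[0,0,17,0],[0,0,0,0],[0,0,0,0]]}}

```text
time: 2.95
ee_pos: [0.6241, 0.0978, 0.0872]
tool_rot: [0.019, -0.013, 1.0, 0.001]
wrist_force: [-0.2, 0.2, 1.0]
grip_width: 0.0002
```

Run:
```python
from h import *
st=manip.state()
for k in st: print(k,np.round(st[k],4))
```

```text
time 2.95
qpos [ 0.0176  0.4132  1.5329  0.0021  1.1584 -1.5802]
joint_vel [ 0.0039 -0.0145 -0.0113  0.0012  0.01    0.0028]
effort [-3.74000e-02 -4.19622e+01 -2.47339e+01 -1.08000e-02 -2.85000e-02
 -1.10000e-03]
ee_pos [0.6241 0.0978 0.0872]
tool_rot [ 0.0186 -0.0131  0.9997  0.0011]
wrist_force [-0.1887  0.1765  0.9537]
ft_torque [0.0688 0.0719 0.0427]
grip_width 0.0002
```

{"method": "carry_out", "body": {"series": [[15,0,15,0],[0,0,0,0]]}}

```text
time: 3.15
ee_pos: [0.6133, 0.0982, 0.0769]
tool_rot: [0.023, -0.013, 1.0, 0.001]
wrist_force: [0.3, -0.3, 0.1]
grip_width: 0.0006
```

{"method": "carry_out", "body": {"series": [[6,0,10,0],[1,0,4,0]]}}

```text
time: 3.35
ee_pos: [0.6108, 0.0984, 0.0666]
tool_rot: [0.027, -0.014, 1.0, 0.001]
wrist_force: [0.4, -0.2, -0.6]
grip_width: 0.0006
```

{"method": "carry_out", "body": {"series": [[0,8,0,0],[0,12,0,0],[0,12,0,0],[0,12,0,0],[0,0,-40,0],[0,0,-40,0],[0,0,0,0]]}}

```text
time: 4.05
ee_pos: [0.6049, 0.1499, 0.1478]
tool_rot: [0.026, -0.015, 1.0, 0.002]
wrist_force: [1.1, 0.3, 1.0]
grip_width: 0.0005
```

```bash
cat > ang.py <<'E'
from h import *
A=np.array([.5694,.1297])
def tongue(s,z=.044):
    # sample grey line/tongue outside the disc: brightness on ring r=100..110 vs. angle, from top view
    th=np.radians(np.arange(0,360,1.))
    f=cv2.cvtColor(s['frame'],cv2.COLOR_RGB2HSV).astype(np.float32)
    out=[]
    for r in (.101,.104,.107,.11):
        P=np.array([proj(s,[A[0]+r*np.cos(t),A[1]+r*np.sin(t),z]) for t in th],np.float32)
        v=cv2.remap(f,P[:,:1],P[:,1:],cv2.INTER_LINEAR)[:,0]
        out.append(v[:,2]-1.5*v[:,1])
    return np.mean(out,0)
E
python3 - <<'E'
from ang import *
T=[]
for i in range(3):
    t0=manip.state()['time'];s=snap('top');T.append((t0,s['frame']))
    v=tongue(s);k=np.argsort(v)[::-1][:14];print(t0,k,np.round(v[k[:5]]))
print(manip.state()['ee_pos'],manip.state()['time'])
cs=[cv2.resize(f[130:250,160:285][...,::-1],(260,250)) for _,f in T]
cv2.imwrite('pics/c4.png',np.hstack(cs))
E
```

```text
4.05 [169 168 170 172 171 319 167 318 173  46  45 320  48  47] [109. 109. 107. 106. 106.]
4.1 [168 169 167 319 170 172 318 171  47  48 320  49  46 317] [110. 109. 107. 106. 106.]
4.15 [168 169 170 167 171 172  47  48  46  49  45 173  50 319] [109. 108. 106. 106. 105.]
[0.6004157  0.14860842 0.14087816] 4.2
```

View pics/c4.png

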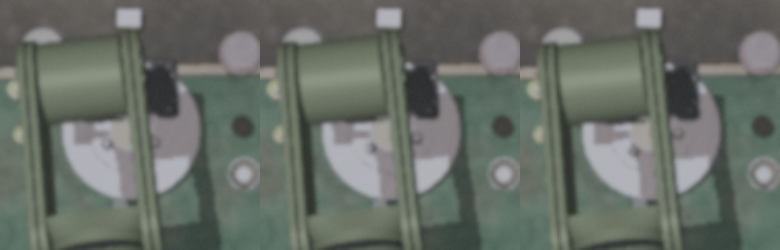

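The pictures show the arm hiding much of the disc from above, though the visible post shifts between frames, so the disc is turning. I'll move over the rim on the far side, which leaves the side view clear.

{"method": "carry_out", "body": {"series": [[-20,-30,0,0],[-16,-27,20,0],[0,0,30,0],[0,0,15,0],[0,0,0,0],[0,0,0,0]]}}

```text
time: 4.8
ee_pos: [0.635, 0.0934, 0.0653]
tool_rot: [0.012, -0.016, 1.0, 0.001]
wrist_force: [0.9, 0.1, 0.7]
grip_width: 0.0006
```

```bash
cat > unw.py <<'E'
from ang import *
def unwrap(s):
    # polar unwrapped side view: rim r 60..112 at z=.046; rows=r, cols=world angle deg 0..360
    th=np.radians(np.arange(0,360,.5));rr=np.arange(.060,.114,.001)
    P=np.array([[proj(s,[A[0]+r*np.cos(t),A[1]+r*np.sin(t),.046 if r<.095 else .044]) for t in th] for r in rr],np.float32)
    return cv2.remap(s['frame'],P[...,0],P[...,1],cv2.INTER_LINEAR)
E
python3 - <<'E'
from unw import *
C=[]
for i in range(4):
    t0=manip.state()['time'];s=snap('side');u=unwrap(s);np.save(f'u{i}.npy',u)
    print(t0)
    C.append(cv2.resize(u[...,::-1],(780,90)))
st=manip.state();print(st['ee_pos'],st['time'],st['tool_rot'])
v=cv2.resize(s['frame'][170:310,180:360][...,::-1],(285,222))
C.append(np.hstack([v,np.zeros((222,495,3),np.uint8)]))
cv2.imwrite('pics/c5.png',np.vstack(C))
E
```

```text
4.8
4.85
4.9
4.95
[0.63670305 0.09358806 0.06769914] 5.0 [ 0.01456472 -0.01601436  0.99976478  0.00134174]
```

View pics/c5.png

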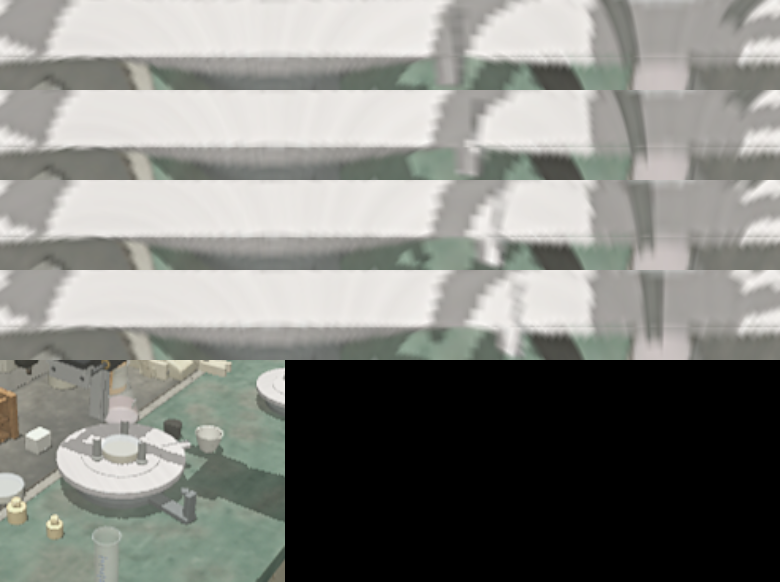

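Unwrapped rows (unwrapped angle along x): the tongue moves from column 449 to 470, 491 and 511. That is 207° to 236° in 0.15 s, about 3.3 rad/s anticlockwise, with the finger clear of the disc. I'll let it coast and slow down.

{"method": "carry_out", "body": {"series": [[0,0,0,0],[0,0,0,0],[0,0,0,0],[0,0,0,0],[0,0,0,0],[0,0,0,0],[0,0,0,0],[0,0,0,0],[0,0,0,0],[0,0,0,0],[0,0,0,0],[0,0,0,0],[0,0,0,0],[0,0,0,0],[0,0,0,0],[0,0,0,0],[0,0,0,0],[0,0,0,0],[0,0,0,0],[0,0,0,0]]}}

```text
time: 7.0
ee_pos: [0.6389, 0.0943, 0.0716]
tool_rot: [0.018, -0.017, 1.0, 0.001]
wrist_force: [-1.1, 0.2, 0.3]
grip_width: 0.0003
```

{"method": "carry_out", "body": {"series": [[0,0,0,0],[0,0,0,0],[0,0,0,0],[0,0,0,0],[0,0,0,0],[0,0,0,0],[0,0,0,0],[0,0,0,0],[0,0,0,0],[0,0,0,0],[0,0,0,0],[0,0,0,0],[0,0,0,0],[0,0,0,0],[0,0,0,0],[0,0,0,0],[0,0,4,0],[0,0,4,0],[0,0,0,0],[0,0,0,0]]}}

```text
time: 9.0
ee_pos: [0.639, 0.0943, 0.0626]
tool_rot: [0.018, -0.017, 1.0, 0.001]
wrist_force: [0.1, -0.3, 0.3]
grip_width: 0.0003
```

```bash
cat > look.py <<'E'
from unw import *
def det(u):
    # tongue: light grey low-sat pixels beyond the edge (rows r .099-.111), where the bench is green/dark
    h=cv2.cvtColor(u[38:50],cv2.COLOR_RGB2HSV).astype(float)
    m=(h[...,1]<25)&(h[...,2]>95)
    return m.mean(0)
def look(n,fn=None,name='side'):
    C=[]
    for i in range(n):
        t0=manip.state()['time'];s=snap(name);u=unwrap(s)
        k=np.where(det(u)>.8)[0]/2
        print(round(t0,2),k[0:1],[list(g[[0,-1]]) for g in np.split(k,np.where(np.diff(k)>1)[0]+1) if len(g)])
        C.append(cv2.resize(u[...,::-1],(780,90)))
    st=manip.state();print(st['ee_pos'],st['time'],st['tool_rot'],st['wrist_force'])
    if fn:
        v=cv2.resize(s['frame'][170:310,180:360][...,::-1],(285,222))
        C=C[-4:]+[np.hstack([v,np.zeros((222,495,3),np.uint8)])]
        cv2.imwrite('pics/'+fn,np.vstack(C))
E
python3 -c "
from look import *
look(4,'c6.png')"
```

```text
9.0 [0.] [[np.float64(0.0), np.float64(53.0)], [np.float64(61.0), np.float64(70.0)], [np.float64(83.5), np.float64(87.0)], [np.float64(90.0), np.float64(162.0)], [np.float64(164.5), np.float64(170.5)], [np.float64(291.5), np.float64(359.5)]]
9.05 [0.] [[np.float64(0.0), np.float64(53.0)], [np.float64(60.5), np.float64(70.0)], [np.float64(83.0), np.float64(86.5)], [np.float64(88.5), np.float64(163.0)], [np.float64(165.5), np.float64(169.5)], [np.float64(171.5), np.float64(171.5)], [np.float64(174.5), np.float64(174.5)], [np.float64(291.0), np.float64(359.5)]]
9.1 [0.] [[np.float64(0.0), np.float64(55.0)], [np.float64(60.5), np.float64(70.0)], [np.float64(83.5), np.float64(83.5)], [np.float64(86.5), np.float64(86.5)], [np.float64(90.0), np.float64(163.0)], [np.float64(164.5), np.float64(171.5)], [np.float64(173.0), np.float64(173.5)], [np.float64(222.5), np.float64(222.5)], [np.float64(291.5), np.float64(359.5)]]
9.15 [0.] [[np.float64(0.0), np.float64(55.5)], [np.float64(60.5), np.float64(63.5)], [np.float64(67.5), np.float64(70.0)], [np.float64(84.5), np.float64(87.0)], [np.float64(89.5), np.float64(172.0)], [np.float64(222.0), np.float64(222.5)], [np.float64(225.0), np.float64(225.0)], [np.float64(291.5), np.float64(359.5)]]
[0.63922678 0.09431685 0.06294923] 9.2 [ 0.01783434 -0.01650801  0.99970378  0.00132846] [ 0.19581799 -0.34093543  0.12531985]
```

View pics/c6.png

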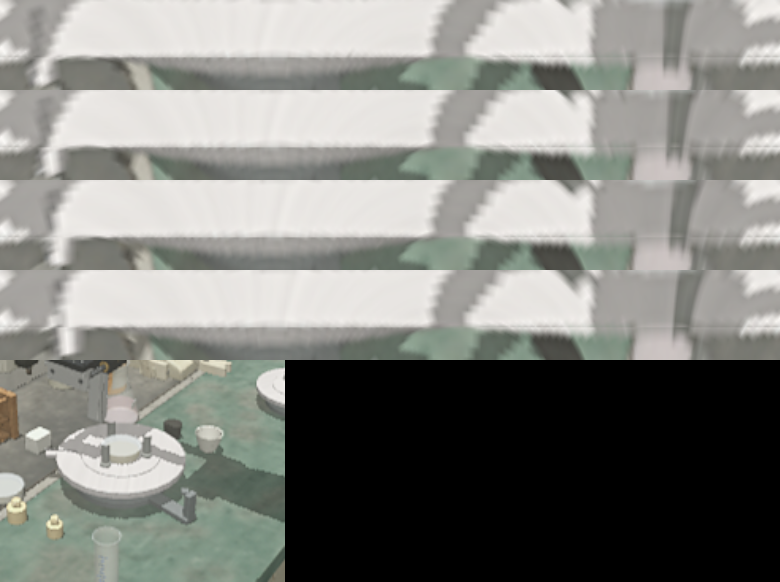

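Tongue columns are about 44, 53, 61 and 69, so it's at roughly 32° at t=9.15 and moving at about 1.4 rad/s. It has coasted over 5 s untouched. It should reach the pointer (171°) in about 2.5 s, so I'll lower close to the rim.

{"method": "carry_out", "body": {"series": [[0,0,4,0],[0,0,4,0],[0,0,2,0],[0,0,0,0],[0,0,0,0],[0,0,0,0],[0,0,0,0],[0,0,0,0]]}}

```text
time: 10.0
ee_pos: [0.6398, 0.0943, 0.0523]
tool_rot: [0.018, -0.017, 1.0, 0.001]
wrist_force: [-0.2, -0.4, -0.8]
grip_width: 0.0006
```

```bash
cat > tk.py <<'E'
from unw import *
def track(n):
    b=np.load('u3.npy').astype(float)[39:50]
    for i in range(n):
        t0=manip.state()['time'];s=snap('side');u=unwrap(s)
        d=np.abs(u[39:50].astype(float)-b).sum(2).mean(0)
        d[2*190:]=0;d[:30]=0
        d=cv2.blur(d[None],(9,1))[0];k=d.argmax();w=np.clip(d-.6*d.max(),0,None)*(abs(np.arange(720)-k)<25)
        print(round(t0,2),'tongue',(w*np.arange(720)).sum()/w.sum()/2,'peak',d.max(),np.sort(d)[-60])
    np.save('last.npy',u);cv2.imwrite('last.png',s['frame'][...,::-1])
    st=manip.state();print(st['ee_pos'],st['time'],st['wrist_force'])
E
python3 -c "
from tk import *
track(3)"
```

```text
10.0 tongue 86.26045020451474 peak 298.2727272727272 8.1313131313131
10.05 tongue 88.8742014329509 peak 289.32323232323233 10.242424242424226
10.1 tongue 91.54408423789575 peak 294.2525252525253 12.949494949494946
[0.63982852 0.09436077 0.05229646] 10.15 [-0.00921388  1.079519   -0.00161478]
```

{"method": "carry_out", "body": {"series": [[0,0,0,0],[0,0,0,0],[0,0,0,0],[0,0,0,0],[0,0,0,0],[0,0,0,0],[0,0,2,0],[0,0,2,0],[0,0,2,0],[0,0,1,0]]}}

```text
time: 11.15
ee_pos: [0.6408, 0.0949, 0.0464]
tool_rot: [0.019, -0.016, 1.0, 0.002]
wrist_force: [-3.1, 1.7, 9.1]
grip_width: 0.0007
```

```bash
python3 -c "
from tk import *
track(2)"
```

```text
11.15 tongue 136.71744062687102 peak 215.69696969696966 13.16161616161616
11.2 tongue 136.75884807833327 peak 218.12121212121212 12.97979797979798
[0.64080865 0.09496059 0.04643778] 11.25 [-2.55993567  1.14626214  4.49439663]
```

It stopped at 136.7° with 5–9 N on the rim. It's about 34° short, so I'll drag it on with the finger pressed to the rim.

{"method": "carry_out", "body": {"series": [[-1.4,4.5,0.8,0],[-1.4,4.5,0.8,0],[-1.4,4.5,0.8,0],[-1.0,4.5,0.8,0],[-1.0,4.5,0.8,0]]}}

```text
time: 11.75
ee_pos: [0.649, 0.1195, 0.0464]
tool_rot: [0.021, -0.016, 1.0, 0.002]
wrist_force: [-3.2, -0.2, 7.0]
grip_width: 0.0001
```

```bash
python3 -c "
from tk import *
track(1)"
```

```text
11.75 tongue 156.33169798751692 peak 271.20202020202015 47.87878787878788
[0.64925696 0.12042506 0.04648929] 11.8 [-0.71064032  0.48468011  4.86411372]
```

{"method": "carry_out", "body": {"series": [[0.5,4.5,0.8,0],[0.5,4.5,0.8,0],[0.5,2.5,0.8,0]]}}

```text
time: 12.1
ee_pos: [0.6497, 0.1335, 0.0465]
tool_rot: [0.024, -0.017, 1.0, 0.003]
wrist_force: [-0.9, -0.2, 6.7]
grip_width: 0.0002
```

```bash
python3 -c "
from tk import *
track(1)
f=cv2.imread('last.png');c=f[230:290,250:330]
cv2.imwrite('pics/c7.png',cv2.resize(c,(800,600),interpolation=cv2.INTER_CUBIC))
s=snap('side')
for a in(165,168,171,174):
  p=A+.118*np.array([np.cos(np.radians(a)),np.sin(np.radians(a))]);q=A+.112*np.array([np.cos(np.radians(a)),np.sin(np.radians(a))]);print(a,np.round((proj(s,[*p,.0445])-[250,230])*10),np.round((proj(s,[*q,.040])-[250,230])*10))
"
```

```text
12.1 tongue 166.89063029148664 peak 310.8484848484849 51.55555555555554
[0.64967968 0.13399965 0.04649786] 12.15 [-0.89251878  0.24422165  6.56850485]
165 [409. 233.] [389. 238.]
168 [429. 222.] [408. 227.]
171 [448. 211.] [426. 217.]
174 [466. 199.] [443. 206.]
```

View pics/c7.png

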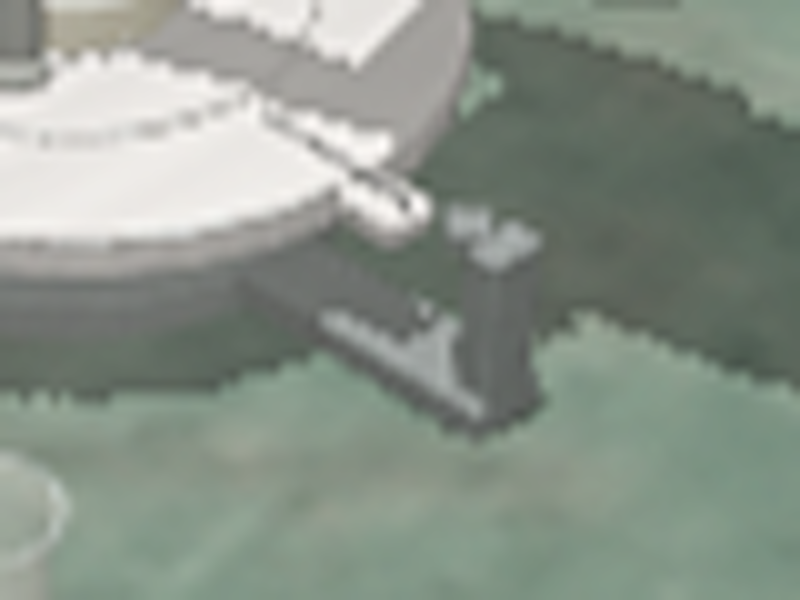

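The tongue's dark line runs (265,110) to (410,207) in the crop, and its extension passes about 2–3° short of the pointer tip at about (448,216). One small nudge more.

{"method": "carry_out", "body": {"series": [[0.3,2.2,0.8,0],[0.2,1.4,0.8,0],[0,0,0.8,0],[0,0,0.8,0],[0,0,0.8,0]]}}

```text
time: 12.7
ee_pos: [0.6494, 0.1392, 0.0465]
tool_rot: [0.023, -0.018, 1.0, 0.002]
wrist_force: [-2.2, -0.3, 7.2]
grip_width: 0.0005
```

```bash
python3 -c "
from tk import *
track(2)"
```

```text
12.7 tongue 170.78987323362824 peak 334.51515151515156 47.29292929292934
12.75 tongue 170.80629178426685 peak 332.79797979797985 47.51515151515165
[0.64940749 0.13927948 0.0464449 ] 12.8 [-3.10306919  0.44045628  6.97424333]
```

At rest at 170.8° with the finger pressing about 7 N. Now lift straight off, back away and check from both cameras.

{"method": "carry_out", "body": {"series": [[0,0,-4,0],[0,0,-10,0],[0,0,-40,0],[0,0,-40,0],[0,0,-40,0],[0,-45,0,0],[0,-45,0,0],[0,-45,0,0],[0,-45,0,0],[0,-45,0,0],[0,-45,0,0],[0,0,0,0],[0,0,0,0]]}}

```text
time: 14.1
ee_pos: [0.652, -0.1372, 0.184]
tool_rot: [0.021, -0.021, 1.0, 0.002]
wrist_force: [0.8, 0.0, -0.6]
grip_width: 0.0005
```

```bash
python3 -c "
from tk import *
track(2)
f=cv2.imread('last.png');c=f[230:290,250:330]
t=snap('top');d=t['frame'][120:260,150:300][...,::-1]
cv2.imwrite('pics/c8.png',np.hstack([cv2.resize(c,(400,300),interpolation=cv2.INTER_CUBIC),cv2.resize(t['frame'][195:255,195:255][...,::-1],(300,300),interpolation=cv2.INTER_CUBIC)]))
cv2.imwrite('pics/c9.png',cv2.resize(d,(640,597),interpolation=cv2.INTER_CUBIC))
c0=proj(t,[*A,.045]);
for a in (166,168,170,172,174): print(a,[np.round((proj(t,[*(A+r*np.array([np.cos(np.radians(a)),np.sin(np.radians(a))])),.0445])-195)*5) for r in(.095,.118,.14)])
"
```

```text
14.1 tongue 170.79162806115937 peak 323.8585858585858 5.575757575757576
14.15 tongue 170.78730960908388 peak 323.9292929292929 5.545454545454614
[ 0.65202693 -0.13611444  0.1840466 ] 14.2 [-0.38477857  0.39988888 -0.19991713]
166 [array([100., 147.]), array([ 91., 187.]), array([ 82., 225.])]
168 [array([106., 148.]), array([ 98., 188.]), array([ 90., 226.])]
170 [array([111., 149.]), array([105., 189.]), array([ 99., 228.])]
172 [array([117., 150.]), array([112., 190.]), array([107., 229.])]
174 [array([123., 151.]), array([119., 191.]), array([116., 230.])]
```

View pics/c8.png

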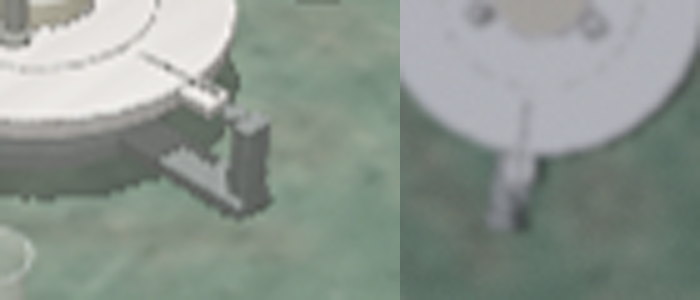

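View pics/c9.png

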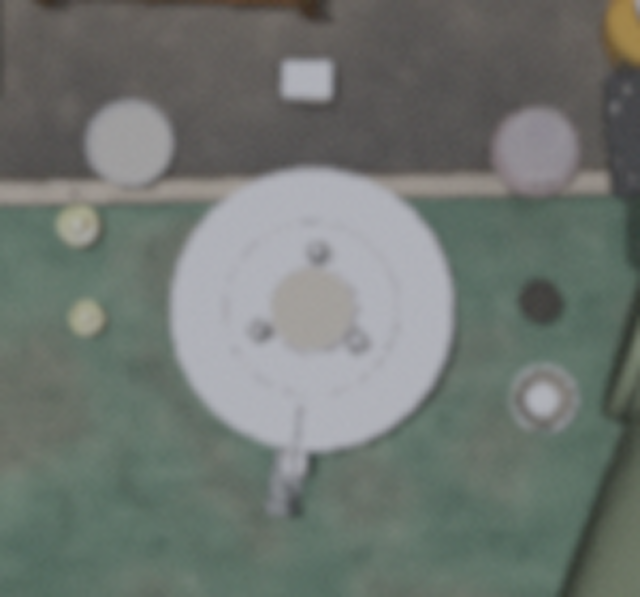

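Both views show the tongue's line running straight into the pointer. In the side crop the line's extension meets the pointer tip at about (228,108). From above, the pointer lies at about 171–172° against the tongue at 170.8°. The loose things sit at the same pixels as before, so I'll hand in.

```bash
python3 -c "
from rig import manip
print(manip.close_job())"
```

```text
the job is handed in; nothing more can be done
None
```

The turntable is parked with the tongue opposite the pointer, at rest, with no finger touching it, and I've handed the job in. No verdict is reported.

- **Spin:** I flicked the disc with the shut fingertips against post_2, to about 3.3 rad/s anticlockwise. It coasted untouched for over 5 s and was still turning at about 0.9 rad/s at t = 10 s.
- **Brake:** I pressed a fingertip on the flat rim with about 5–9 N. The disc stopped about 34° short of the pointer, more than planned because the bearing drags more than I expected. I brought it the rest of the way with the finger still pressed on the rim, so that last move was larger than a small nudge. I held it there at rest before lifting off.
- **Last checks:**
  - After lifting, the tongue read 170.8° in two successive pictures, so it is not moving.
  - My pointer readings ranged from about 169° to 172°, and the tongue sits inside that range. At worst it is about 3.5 mm off sideways, within the 8 mm allowed.
  - The loose things looked unmoved from above.
- **Disagreements:**
  - The fitted disc radius was 93 mm against 95 mm given.
  - My first automatic tongue detector was useless, so I replaced it with one that compares pictures.
  - The tool drifted to about 2–3° of tilt, which did no harm.

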